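Lock the keyhole drilling template onto the jig stud

TASK

Take the aluminium drilling template that has the keyhole opening and lay it on the white board so that the large round end drops over the mushroom-headed stud, with its black grip on the side away from the robot. Then slide it along the board towards the robot until the stud is home at the end of the narrow slot, and leave it there flat and square with the board. Leave the other template, with the plain straight slot, where it lies.

Things in the scene. Friction and masses are not known exactly. Their poses are not given: they have to be found in the camera images.
- template: Keyhole template: loose aluminium plate 160 x 90 x 6 mm (x, y, z), 0.3 kg, flat on the bench. Origin: centre of its underside, z up; yaw within 0.3 rad of the world's. Black upright grip bar centred at x +40, y 0: 40 mm along x, 14 mm along y (pinch this), top at z 46. Right through the plate at the -x end: a keyhole, 48 mm round hole narrowing towards +x into an 18 mm slot (see hole).
- hole (a point): Centre of the keyhole's 48 mm round end, on the template's underside at template x -48, y 0; same axes. Along +x the hole tapers (from 17 to 31 mm) into a straight slot 18 mm wide, whose round end lies 53 mm from this point. With the stud fully home, its axis is 44 to 48 mm from this point along +x.
- stud: Fixed steel stud on a white board (18 mm thick, 220 x 280 mm along stud x, y; fixed). Origin: on its axis at the board's top; z up, x across the board away from the robot, yaw within 0.2 rad. Neck 10 mm diameter; dark flat round head 28 mm, underside 12 and top 18 mm above the board. 140 to 160 mm beside it along y stands a headless pin, 10 mm diameter, 18 mm high: not used.
- slot_plate: The other template, to be left alone: same size, mass and grip, but with only a straight slot 18 mm wide and 71 mm long, no round hole. Origin: centre of its underside. The two lie side by side on the bench to the robot's right, 150 to 200 mm apart in y, either one nearer the board.
There are look-alikes about, which are no part of the job. Leave any orange or red look-alike of the template alone.

How it is judged (in metres and radians):
At the end, for the whole second after the job is handed in: The stud is in the narrow slot, 34 mm or more from the round hole's centre and within 12 mm of the slot's centre line; template flat under the head (underside under 6 mm above the board, tilt under 5 degrees), grip away from the robot, square with the board within 15 degrees, at rest (x of stud in the frame of hole between 0.034 and 0.056 m and y of stud in the frame of hole between -0.012 and 0.012 m and x of hole in the frame of stud below 0 m and z of template in the frame of stud between -0.004 and 0.006 m and angle between template's own z axis and vertical below 0.1 rad and angle between the x axis of template and the x axis of stud, either way round below 0.26 rad and linear speed of template below 0.02 m/s); the robot touches nothing.
It fails at once if the other template (plain straight slot) is moved more than 30 mm (distance of slot_plate from where it was at the start of the episode above 0.03 m).
It also fails if it takes over 35 s, if anything falls off the work surface, if the arm or the gripper's body presses on something with over 40 N, if the wrist force passes 120 N, or if a joint passes its speed limit or range.

ROBOT

A 7-joint arm with a two-finger parallel gripper is mounted at the origin on the work surface. World frame = base frame: x ahead of the robot, y to its left, z up, the work surface at z = 0. Lengths are in mm, angles in degrees, forces in N, time in s.
With the tool pointing down it reaches from about 400 to 750 mm from the base axis. Payload 19.5 kg.
Tool frame: the origin (TCP) lies on the centre line of the jaws, within the pads' length; the fingertips stand r.tcp_to_tips ahead of it and the grasp point (between the pads) lies 2 mm behind it (r.tcp_to_tips is the distance from the TCP to the fingertips, in mm); z points along the fingers, y is the direction in which the jaws open and shut (so a half turn about z gives the same grasp; the last joint's range is limited). The gripper opens to 85 mm and grips with 20 to 120 N. Pads are 22 mm wide; open, the fingers measure 114 mm over their backs; the gripper's body (76 mm by 85 mm) begins 54 mm behind the grasp point. The pads swing forward as they close: fully open they stand 13 mm farther back than shut.
Start: joints at [-77.389, 40.479, -1.581, 85.061, 1.261, 54.483, -4.326], TCP at [148.809, 555.382, 221.568] pointing down, gripper open.
Joint ranges: [-155.06, 155.06], [-18.47, 123.98], [-90, 86.84], [0, 140.48], [-83.41, 263.41], [0, 116], [-161.91, 161.91]. Speed limits (degrees/s): [108.29, 108.29, 147.25, 147.25, 172.46, 172.46, 172.46].

INTERFACE

Orientations are given as [roll, pitch, yaw] about the fixed x, y, z axes, in that order (R = Rz(yaw) Ry(pitch) Rx(roll)).
In Python, from bench import r, claw, solver, cams, ticket, models, readout gives the robot as it stands. Calls block until the motion is done:
- r.move_pose(position, orientation): joint-space move of the TCP to a pose.
- r.line_to(position, v=150, rotation=None, contact_N=None): straight line of the TCP; rotation=None keeps the orientation; v is the mean speed in mm/s. With contact_N (N) it stops when the force on the tool has changed by that much, and returns True; else False.
- r.movej(angles): joint-space move.
- claw.move_gripper(opening, f_grip=None): finger opening in mm; f_grip is the grip in N (None keeps the last); returns when the fingers have stopped.
- r.wait(seconds).
- solver.solve_ik(position, orientation): joint angles nearest the present ones, or None.
- cams.grab_frame(name): name is "scene" or "top" or "wrist"; returns (picture, depth): 384x512x3 uint8, blue, green, red; 384x512 float32, mm along the optical axis (not along the pixel's ray), 0 where there is no reading.
- cams.calibration(name): a dict with "K" (3x3 intrinsics, pixels), "view" (4x4, takes a point from world to camera coordinates). Camera axes: x right, y down, z forward; pixel columns grow to the right and rows downward; lengths in mm; the calibration is good to about 2 mm. The wrist camera is an equidistant fisheye: a pixel r from the principal point sees the ray r / f radians off the axis. A picture is of the moment at which its call begins: read the wrist's pose just before it. calibration takes no time and is no camera call; for the wrist camera it gives the pose at the moment of the call.
A pose or a line that the arm cannot do raises r.Unreachable and nothing moves.
- ticket.finish_job(): hands the job in, once; it reports no verdict.
Trained networks look in the newest picture that a camera, given by its name, has taken for a name from the list of things; names that differ only in an ending like _2 or _b are one class to them, and where a whole thing is asked for, a point or a joint stands for the part that bears it (a point fixed in the world has none). Each returns a list of dicts, best first, with "confidence" (0 to 1); they miss things now and then, are a little off and sometimes report something else, mostly with a low value. They report only what shows in the picture. A call takes as long as a camera call. They do not tell look-alikes from the thing itself.
- models.masks_of(camera, query): "pixels" (384x512 bool, what is visible of it) and "box" ([left, top, width, height] in pixels, round what is visible of it).
- models.mark_of(camera, query): "location" ([column, row] in pixels: a listed point, or the origin of a listed thing).
Readings, each from a call of its own:
- readout.current_clock(): time.
- readout.current_qpos(): joint angles.
- readout.current_joint_vel(): joint speeds.
- readout.current_tau(): joint torques, N m.
- readout.current_tool_pos(): TCP position.
- readout.current_ee_rot(): TCP orientation.
- readout.current_force(): force on the tool from outside, world axes, zero at the start.
- readout.current_moment(): the same for the moment, N m.
- readout.current_finger_gap(): finger opening in mm.
Only numpy, scipy, OpenCV 4.12 (cv2) and the standard library are available. Lean on these libraries where they do the work, as an engineer would, in place of code of your own. Each camera call takes 0.05 s, during which the arm holds its last target. There are 200 camera calls.

## Working session

There is one attempt and no reset: what is moved stays moved. The work goes in short steps, each a Python script; the robot and the scene stay as the last script left them, time stands still between calls to the robot, and variables do not carry over. Pictures are saved under pics/ and viewed, about 8 in all and at most 12, crops included, and the job is handed in when it is done.

```bash
mkdir -p pics; ls; python3 - <<'E'
from bench import r, claw, solver, cams, ticket, models, readout
import cv2, numpy as np
ims=[]
for c in ("scene","top"):
    im,d=cams.grab_frame(c); ims.append(im); np.savez(f"{c}.npz",im=im,d=d,**cams.calibration(c))
    for q in ("template","slot_plate","stud","hole"):
        print(c,q,[(np.round(m["location"]),round(m["confidence"],2)) for m in models.mark_of(c,q)])
cv2.imwrite("pics/a.png",cv2.resize(ims[1],(800,600))); cv2.imwrite("pics/b.png",cv2.resize(ims[0],(800,600)))
print(r.tcp_to_tips,readout.current_clock(),readout.current_ee_rot())
print(cams.calibration("top"))
E
```

```text
pics
scene template [(array([213., 181.]), 0.91), (array([203., 128.]), 0.9), (array([145., 311.]), 0.63)]
scene slot_plate [(array([126., 202.]), 0.8)]
scene stud [(array([327., 182.]), 0.53)]
scene hole [(array([224., 164.]), 0.88), (array([187., 133.]), 0.87), (array([114., 313.]), 0.69)]
top template [(array([304., 230.]), 0.7), (array([327.,  70.]), 0.68), (array([346., 327.]), 0.58)]
top slot_plate [(array([392., 183.]), 0.76)]
top stud [(array([176., 235.]), 0.64)]
top hole [(array([365., 314.]), 0.59), (array([347.,  60.]), 0.59)]
17.0 0.5 [-1.79993476e+02 -1.11049137e-03  1.64996991e+02]
{'K': array([[416.30399183,   0.        , 249.52435195],
       [  0.        , 416.30399183, 191.3303992 ],
       [  0.        ,   0.        ,   1.        ]]), 'view': array([[-9.75952692e-03, -9.99804067e-01, -1.72214584e-02,
        -4.00650485e+01],
       [-9.96450610e-01,  1.11639617e-02, -8.34358926e-02,
         5.47954954e+02],
       [ 8.36118045e-02,  1.63460379e-02, -9.96364328e-01,
         8.57503336e+02],
       [ 0.00000000e+00,  0.00000000e+00,  0.00000000e+00,
         1.00000000e+00]])}
```

View pics/a.png

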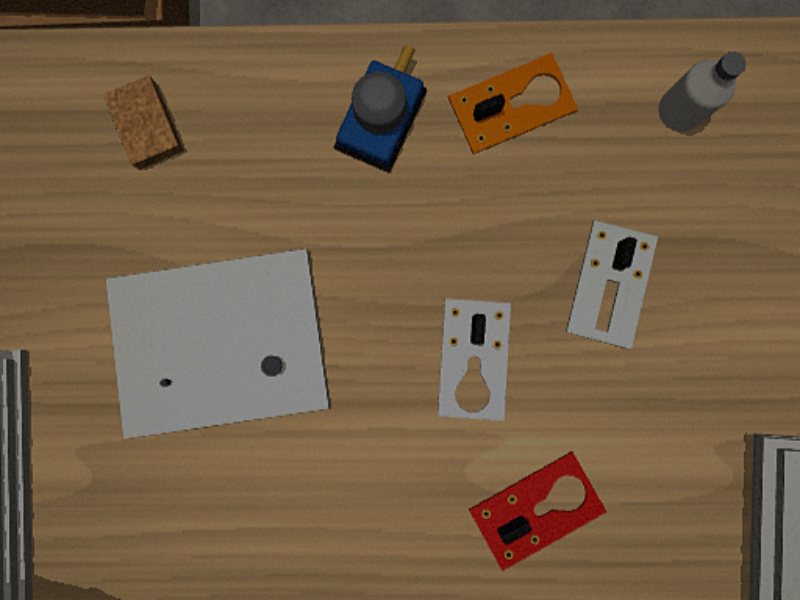

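The top view shows three keyhole-shaped plates and one straight-slot plate:
- Bare aluminium keyhole plate at (475,360): this fits the description.
- Orange keyhole plate at (513,104) and red one at (537,510): look-alikes.
- Aluminium straight-slot plate at (612,285): to be left alone.

The stud head is at (272,366) and the pin at (165,382). I'll measure these and confirm the choice in a crop.

```bash
cat > h.py <<'E'
import numpy as np, cv2
def ray(px,z,K,V):
    "world xy(z) of pixels at height z"
    px=np.atleast_2d(np.asarray(px,float)); R,t=V[:3,:3],V[:3,3]
    d=np.c_[px,np.ones(len(px))]@np.linalg.inv(K).T@R
    c=-R.T@t
    return (c+d*((z-c[2])/d[:,2])[:,None])[:,:2]
def rect(mask,z,K,V):
    cs,_=cv2.findContours(mask.astype(np.uint8),cv2.RETR_EXTERNAL,cv2.CHAIN_APPROX_NONE)
    p=ray(max(cs,key=cv2.contourArea)[:,0],z,K,V).astype(np.float32)
    b=cv2.boxPoints(cv2.minAreaRect(p)); e=[b[1]-b[0],b[2]-b[1]]
    e=max(e,key=lambda v:abs(v[0])/np.linalg.norm(v)); e=e*np.sign(e[0])
    return b.mean(0),np.degrees(np.arctan2(e[1],e[0])),np.linalg.norm(b[1]-b[0]),np.linalg.norm(b[2]-b[1])
E
python3 - <<'E'
import numpy as np,cv2
from h import *
f=np.load("top.npz"); im,K,V=f["im"],f["K"],f["view"]
hsv=cv2.cvtColor(im,cv2.COLOR_BGR2HSV)
white=((hsv[...,1]<50)&(hsv[...,2]>90)).astype(np.uint8)
n,l,s,_=cv2.connectedComponentsWithStats(white)
for nm,px,z in(("template",(304-12,230),6),("slot",(373,200),6),("board",(120,190),18)):
    i=l[px[1],px[0]]; print(nm,i,s[i],rect(l==i,z,K,V))
dark=(hsv[...,2]<95).astype(np.uint8)
n,l,s,c=cv2.connectedComponentsWithStats(dark)
for nm,px,z in(("head",(174,234),36),("pin",(106,245),36),("grip",(306,210),46)):
    i=l[px[1],px[0]]; print(nm,s[i],c[i],ray(c[i],z,K,V),rect(l==i,z,K,V))
hm=((l!=l[234,174])&0) 
# hole: non-white inside template hull
i=None
roi=np.zeros_like(white); roi[225:270,284:324]=1
n2,l2,s2,c2=cv2.connectedComponentsWithStats((white==0).astype(np.uint8)*roi)
print("hole@z6",s2,rect(l2==l2[251,302],6,K,V))
a=cv2.resize(im[180:280,50:330],None,fx=2.8,fy=2.8,interpolation=cv2.INTER_CUBIC)
b=cv2.resize(im[130:280,270:430],None,fx=2,fy=2); cv2.imwrite("pics/c.png",np.vstack([a,cv2.copyMakeBorder(b,0,0,0,a.shape[1]-b.shape[1],cv2.BORDER_CONSTANT)]))
from bench import solver
for y in(0,180):
    print(y,solver.solve_ik([540,-130,100],[180,0,y]),solver.solve_ik([560,110,60],[180,0,y]))
E
```

```text
template 21 [ 280  191   47   78 2389] (array([ 465.95184, -159.15672], dtype=float32), np.float32(-4.657278), np.float32(160.10092), np.float32(90.25654))
slot 19 [ 363  141   58   82 2501] (array([ 566.60376, -350.67706], dtype=float32), np.float32(-15.65022), np.float32(160.16403), np.float32(90.028336))
board 20 [   68   159   142   122 13332] (array([491.68652, 192.11629], dtype=float32), np.float32(7.8661313), np.float32(278.8314), np.float32(219.47617))
head [167 228  16  13 164] [174.20121951 233.76219512] [[459.9711662  110.79452004]] (array([459.49274, 110.18229], dtype=float32), np.float32(-0.5269887), np.float32(24.72248), np.float32(31.274227))
pin [102 242   8   6  34] [105.52941176 244.52941176] [[439.12199432 253.40549881]] (array([439.18597, 253.46977], dtype=float32), np.float32(-0.5110034), np.float32(10.285932), np.float32(14.649112))
grip [301 201  10  20 176] [305.59659091 210.45454545] [[ 505.01214527 -160.47575868]] (array([ 504.96753, -160.27881], dtype=float32), np.float32(-1.2522112), np.float32(38.979492), np.float32(18.356922))
hole@z6 [[     0      0    512    384 195996]
 [   291    228     22     36    521]
 [   284    256     40     14     91]] (array([ 432.2203 , -154.90494], dtype=float32), np.float32(-1.0348053), np.float32(73.989975), np.float32(44.53653))
0 [ -3.05567733  51.67426381  26.66729189  97.43703833 -33.88944222
  39.15693    -48.24358574] [-28.6599936   57.15882253  29.71706205  95.5076528  -41.55937845
  38.88914961 -66.85180071]
180 [ 21.61684382  49.68158945 -22.09996885  96.60273131  27.06075391
  39.09013762  75.26732315] [ -7.55047632  53.46598538 -13.36518003  94.78671994  19.38075601
  34.03546232  58.14689097]
```

View pics/c.png

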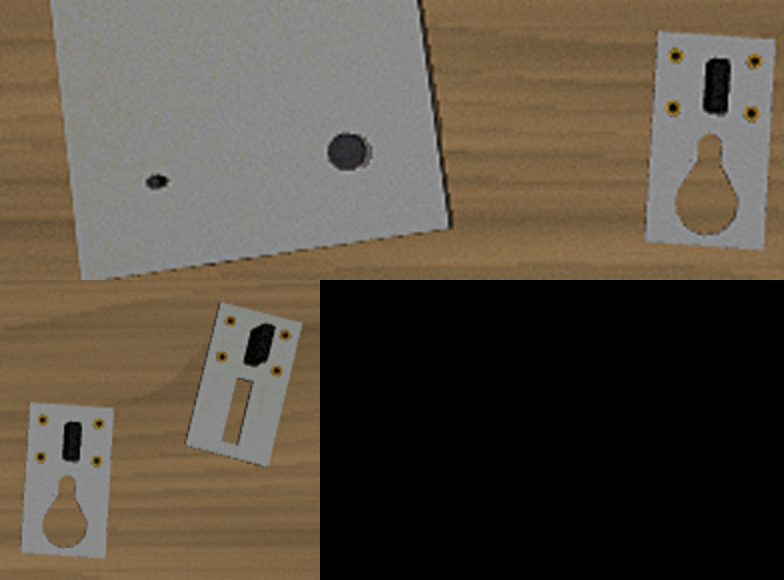

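The crop confirms the bare aluminium keyhole plate as the target, with its grip already on the side away from the robot. I'll grasp and lift it, then check how it hangs.

```bash
python3 - <<'E'
from bench import r, claw, cams, models, readout
import numpy as np,cv2
from h import *
claw.move_gripper(50,100)
g=[505.6,-162]; o=[180,0,175.3]
r.move_pose([*g,100],o); 
print("contact",r.line_to([*g,29],v=100,contact_N=15),readout.current_tool_pos())
claw.move_gripper(0,100); print("gap",readout.current_finger_gap(),readout.current_tool_pos())
r.line_to([*g,110],v=120)
print(readout.current_force(),readout.current_moment(),readout.current_clock())
r.move_pose([547.2,123,110],[180,0,187.87])
ims=[]
for c in("scene","wrist","top"):
    im,d=cams.grab_frame(c); np.savez(f"{c}2.npz",im=im,d=d,**cams.calibration(c)); ims.append(im)
    print(c,[(q,np.round(m["location"]),round(m["confidence"],2)) for q in("hole","template","stud") for m in models.mark_of(c,q)])
cv2.imwrite("pics/d.png",np.hstack([cv2.resize(ims[0],(400,300)),cv2.resize(ims[2],(400,300))]))
cv2.imwrite("pics/e.png",ims[1])
print(readout.current_tool_pos(),readout.current_clock())
E
```

```text
contact False [ 505.8373841  -162.01009778   29.45315582]
gap 10.330189093308203 [ 505.79919361 -162.12818924   29.72737041]
[ 0.12977717  0.01750996 -3.42105075] [-0.01122373 -0.0789285   0.04405892] 5.9333
scene [('hole', array([333., 162.]), 0.98), ('hole', array([187., 134.]), 0.77), ('hole', array([116., 316.]), 0.72), ('template', array([143., 313.]), 0.88), ('template', array([203., 128.]), 0.77), ('template', array([332., 179.]), 0.63)]
wrist [('hole', array([ 13., 323.]), 0.63), ('template', array([ 27., 323.]), 0.81), ('template', array([262., 162.]), 0.69), ('stud', array([265.,  88.]), 0.63)]
top [('hole', array([346.,  58.]), 0.92), ('hole', array([365., 313.]), 0.83), ('hole', array([168., 232.]), 0.55), ('template', array([165., 208.]), 0.92), ('template', array([347., 323.]), 0.73), ('template', array([327.,  67.]), 0.66)]
[547.20721611 122.96074507 110.01156222] 7.6417
```

View pics/d.png

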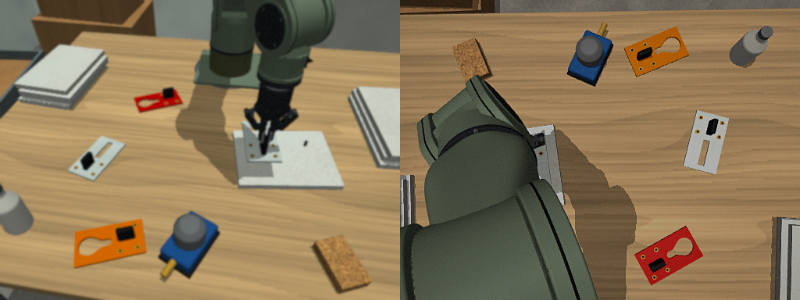

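View pics/e.png

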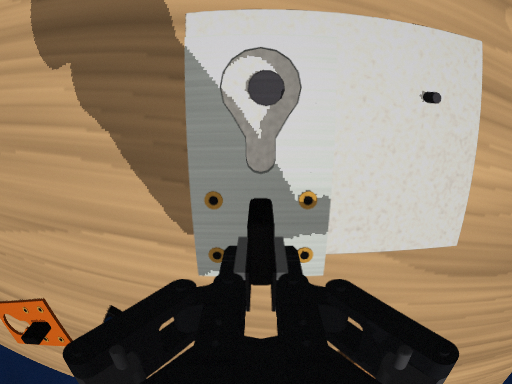

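The plate is held flat, and the stud head at (265,88) shows through the keyhole's round end at about (261,88) in the wrist view. I'll turn these pixels into positions to refine the alignment.

```bash
cat >> h.py <<'E'
def fray(px,z,K,V):
    px=np.atleast_2d(np.asarray(px,float)); q=(px-K[:2,2])/[K[0,0],K[1,1]]
    th=np.linalg.norm(q,axis=1,keepdims=True); d=np.c_[q/th*np.sin(th),np.cos(th)]@V[:3,:3]
    c=-V[:3,:3].T@V[:3,3]; return (c+d*((z-c[2])/d[:,2])[:,None])[:,:2]
E
python3 - <<'E'
from h import *
f=np.load("wrist2.npz"); im,K,V,d=f["im"],f["K"],f["view"],f["d"]
g=cv2.cvtColor(im,cv2.COLOR_BGR2GRAY)
n,l,s,c=cv2.connectedComponentsWithStats((g<85).astype(np.uint8)); i=l[88,265]
print("cam",-V[:3,:3].T@V[:3,3])
print("head",s[i],fray(c[i],36,K,V)); i=l[97,431]; print("pin",s[i],fray(c[i],36,K,V))
print("depths plate/head/board",d[150,205],d[150,310],d[88,265],d[190,313-0],d[220,205],d[30,205])
# world z of plate at several pts from depth
def wz(p):
    q=(np.array(p)-K[:2,2])/K[0,0]; t=np.linalg.norm(q); v=np.r_[q/t*np.tan(t),1]*d[p[1],p[0]]
    return V[:3,:3].T@(v-V[:3,3])
for p in((205,60),(205,150),(205,230),(310,150),(318,235),(265,88),(400,60)): print(p,wz(p).round(1))
# rim circle: eyeballed points of the round end
pts=[(220,88),(301,88),(260,48),(231,62),(291,62)]
w=fray(pts,86,K,V); A=np.c_[2*w,np.ones(len(w))]; x=np.linalg.lstsq(A,(w**2).sum(1),rcond=None)[0]
print("hole centre",x[:2],"R",np.sqrt(x[2]+x[0]**2+x[1]**2))
print("slot end",fray([(261,172)],86,K,V))
cv2.imwrite("pics/f.png",cv2.resize(im[20:190,170:340],(680,680))[:600])
E
```

```text
cam [465.07465372 111.04184835 262.57977643]
head [ 248   70   37   36 1010] [[458.55585697 113.95667755]]
pin [423  92  18  11 174] [[437.83201192 251.82825379]]
depths plate/head/board 177.76057 177.62036 212.10757 184.84996 192.10501 214.37752
(205, 60) [447.6  75.6  85.5]
(205, 150) [501.9  81.8  86. ]
(205, 230) [555.2  86.1  86.6]
(310, 150) [493.2 145.1  86.1]
(318, 235) [549.  161.5  85.8]
(265, 88) [459.  113.4  36.8]
(400, 60) [411.4 224.7  18.4]
hole centre [460.59450265 110.38233322] R 23.64127506260476
slot end [[511.11081078 117.53208582]]
```

View pics/f.png

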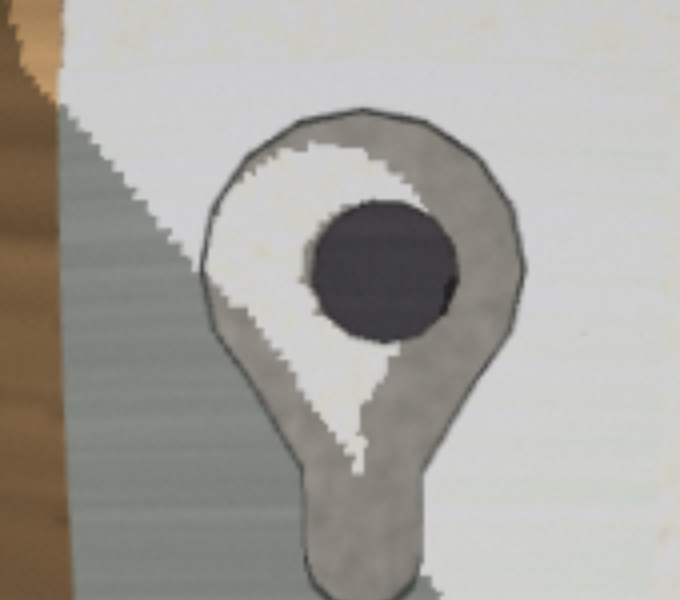

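```bash
python3 - <<'E'
from bench import r, claw, cams, models, readout
import numpy as np,cv2
p=[545.3,126.1]
r.line_to([*p,60],v=100)
print("c",r.line_to([*p,45.5],v=25,contact_N=8),readout.current_tool_pos(),readout.current_force())
z=readout.current_tool_pos()[2]
np.save("p.npy",[*p,z])
r.line_to([*p,z+1.5],v=30)
im,d=cams.grab_frame("wrist"); cv2.imwrite("pics/g.png",im[:300])
print(readout.current_tool_pos(),readout.current_force(),readout.current_clock())
E
```

```text
c True [545.33774813 126.05308629  47.76854671] [-1.6958265  -0.31457195 11.30710701]
[545.22765674 126.04037562  49.03978705] [ 0.07651071  0.23049832 -3.00111493] 9.1
```

View pics/g.png

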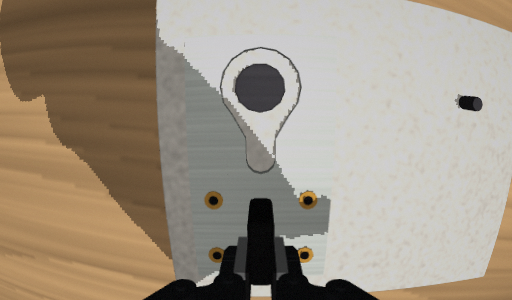

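The stud head at (260,88) sits centred in the round hole, and contact came at the expected board height. Next I'll slide the plate towards the robot.

```bash
python3 - <<'E'
from bench import r, claw, cams, models, readout
import numpy as np,cv2
x,y,z=np.load("p.npy"); a=np.radians(8); u=np.array([np.cos(a),np.sin(a)])
q=np.array([x,y])-46*u
print("c",r.line_to([*q,z+1.2],v=35,contact_N=15),readout.current_tool_pos(),readout.current_force())
t=readout.current_tool_pos(); print("slid",np.hypot(*(t[:2]-[x,y])))
im,d=cams.grab_frame("wrist"); cv2.imwrite("pics/h.png",im[:300])
print(readout.current_clock())
E
```

```text
c False [499.88697045 119.70806739  48.95070115] [ 0.30881728  0.45141252 -3.06040705]
slid 45.86065912686831
10.6167
```

View pics/h.png

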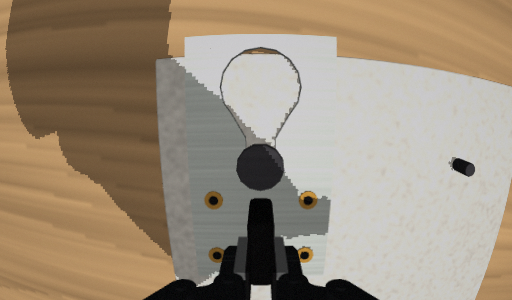

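The head at (260,166) is now over the slot end. I'll lower, release, retreat and check.

```bash
python3 - <<'E'
from bench import r, claw, cams, models, readout
import numpy as np,cv2
from h import *
t=readout.current_tool_pos()
print("c",r.line_to([t[0],t[1],t[2]-3],v=15,contact_N=4),readout.current_tool_pos())
claw.move_gripper(45,20)
t=readout.current_tool_pos(); r.line_to([t[0],t[1],170],v=120)
im,d=cams.grab_frame("wrist"); cal=cams.calibration("wrist"); K,V=cal["K"],cal["view"]
cv2.imwrite("pics/i.png",im)
print([(q,m["location"],m["confidence"],fray(m["location"],zz,K,V)) for q,zz in(("hole",18),("stud",18)) for m in models.mark_of("wrist",q)])
for p in((205,60),(205,150),(205,200),(310,150),(260,120)):
    q=(np.array(p)-K[:2,2])/K[0,0]; n=np.linalg.norm(q); v=np.r_[q/n*np.tan(n),1]*d[p[1],p[0]]
    print(p,(V[:3,:3].T@(v-V[:3,3])).round(1))
print(readout.current_clock(),readout.current_force())
E
```

```text
c True [500.02869328 119.73187534  47.75637781]
[('hole', [37.7, 325.2], 0.96, array([[ 833.17839352, -251.39363615]])), ('stud', [258.3, 137.6], 0.79, array([[460.17549913, 111.88410351]]))]
(205, 60) [3.851e+02 4.390e+01 2.000e-01]
(205, 150) [480.3  58.2  17.7]
(205, 200) [535.7  63.   18.4]
(310, 150) [465.3 167.2  17.8]
(260, 120) [441.8 111.1  18.7]
12.575 [-0.28234039 -0.00949222  0.13755919]
```

View pics/i.png

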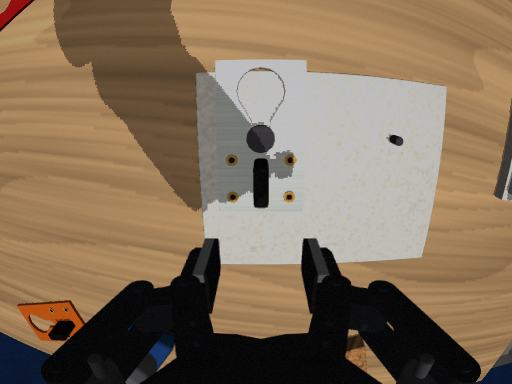

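The picture shows the plate under the head at (260,138), grip away from the robot, with the gripper clear. One numeric check from this view, then I'll hand in.

```bash
python3 - <<'E'
from bench import cams, ticket
from h import *
im,d=cams.grab_frame("wrist"); c=cams.calibration("wrist"); K,V=c["K"],c["view"]
pts=[(237,91),(285,91),(261,67),(244,74),(278,74)]
w=fray(pts,24,K,V); A=np.c_[2*w,np.ones(5)]; h=np.linalg.lstsq(A,(w**2).sum(1),rcond=None)[0][:2]
g=cv2.cvtColor(im,cv2.COLOR_BGR2GRAY); n,l,s,cc=cv2.connectedComponentsWithStats((g<85).astype(np.uint8))
st=fray(cc[l[138,260]],36,K,V)[0]; a=np.radians(8); v=st-h
print("stud in hole frame",v@[np.cos(a),np.sin(a)],v@[-np.sin(a),np.cos(a)])
e=np.diff(fray([(232.5,160),(232.5,197)],24,K,V),axis=0)[0]; print("plate yaw by rivets",np.degrees(np.arctan2(e[1],e[0])))
for p in((225,70),(298,70),(225,140),(297,140),(245,205),(296,205)):
    q=(np.array(p)-K[:2,2])/K[0,0]; n=np.linalg.norm(q); x=np.r_[q/n*np.tan(n),1]*d[p[1],p[0]]
    print(p,(V[:3,:3].T@(x-V[:3,3])).round(1))
ok=34<v@[np.cos(a),np.sin(a)]<56
if ok: ticket.finish_job(); print("handed in")
E
```

```text
stud in hole frame 46.51071902302297 -1.2955703135355428
plate yaw by rivets 6.336647459292501
(225, 70) [395.9  70.1  24.1]
(298, 70) [385.9 141.3  23.4]
(225, 140) [466.2  78.8  24.8]
(297, 140) [456.2 150.9  24.8]
(245, 205) [533.  107.6  25. ]
(296, 205) [525.2 161.7  25.8]
the job is handed in; nothing more can be done
handed in
```

The job is handed in. I gripped the bare aluminium keyhole template by its black bar and dropped its round end over the stud. I then slid it 46 mm towards the robot, lowered it onto the board and released it.

My last checks came from the wrist camera after the gripper had pulled back:

| Check | Measured | Required |
|---|---|---|
| Stud from the round hole's centre, along the slot | about 46.5 mm | 34 to 56 mm |
| Stud off the slot's centre line | about 1.3 mm | within 12 mm |
| Template top height | 23.4 to 25.8 mm, expected 24 mm (6 mm plate flat on 18 mm board) | underside less than 6 mm above the board |
| Template angle / board angle | about 6.3° (rough, eyeballed rivet positions) / about 8° | within 15° |

- **Grip and clearance:** the grip is on the side away from the robot, and the robot touches nothing.
- **Time:** the clock stood at 12.6 s just before the last check, against the 35 s limit.
- **Other template:** I never went near the plain-slot template, and a view taken during the carry showed it where it started. I did not measure it again at the end.
- **Disagreements:** the hole network marked the orange look-alike in the last view, so I discarded that and used the hole's rim instead. The first top-camera stud position was about 3 mm off the wrist view, and I corrected for that before lowering.

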